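Load the tin trolley with its brake on, then send it to the serving end

TASK

Push the red brake lever of the trolley all the way down so that it locks where it stands, then lay both fish tins flat, one on the other, between the posts on the trolley's white spring platform, press the pile fully down and let go of it. Then flick the brake up to release it, roll the loaded trolley along its track right up to the green buffer, and push the brake down again to park it there. Do not let the trolley roll before the brake is released, and leave everything else on the worktop alone.

Things in the scene. Friction and masses are not known exactly. Their poses are not given: they have to be found in the camera images.
- track: Fixed grey track plate, 120 mm wide (x), 420 mm long (y), with two steel rails along y, their tops 18 mm above the worktop. A green buffer (48 mm high) stands at its +y end, the serving end; a low black stop (20 mm high) at its -y end. Origin: centre of its underside on the worktop; yaw varies a little, +y is always roughly to the robot's left
- trolley (a joint): Travel of the trolley along the track's +y, m: 0 at the loading end (its centre 70 mm from the track's origin toward -y), 0.18 against the green buffer (110 mm toward +y). Brake off, it rolls with a push of about 5 N; brake on, it holds about 12 N. Starts 0 to 0.06
- trolley_mid (a point): Centre of the top of the trolley's blue deck (124 mm in x, 150 mm in y), 44 mm above the worktop; axes as the track's. Eight steel guide posts, 8 mm thick, rise to 130 mm above the worktop: two on each long side at x = +-40.5, y = +-38 mm, two at each end at x = +-16, y = +-61.5 mm from here
- platform_top (a point): Centre of the top of the white spring platform, 56 mm (x) by 94 mm (y), in the middle of the trolley; axes as the track's. 92 mm above the worktop when empty, 52 mm fully down. The tins lie here long side along y, in the 73 by 115 mm space between the posts (they flare out at the top); the middle of each long side is open over 68 mm for the fingers
- platform (a joint): How far the platform has sunk, m: 0 empty, 0.040 at its stop. Spring 110 N/m with friction 1.4 N: one tin sinks it about 10 mm, two about 20 to 40 mm by weight alone; a push of up to about 5 N on the pile takes it the rest of the way and, with both tins on it, it stays down
- brake_bar (a point): Middle of the cross bar of the red brake lever, a U-shaped bail at the trolley's -y end. The bar is round, 12 mm thick, lies along x, 75 mm from the hinge, between two side arms 62 mm apart; the bail is open inside, so the bar can be pinched from above across its thickness, or pushed from above. 98 mm above the worktop when up, 50 mm when down
- brake_hinge (a point): Middle of the hinge line of the brake lever (along x), 50 mm above the worktop and 90 mm from the trolley's centre toward -y; axes as the track's
- brake (a joint): Angle of the brake lever, rad: 0 up (released: it leans 40 degrees above the horizontal, bar on the -y side of the hinge), about 0.70 down (locked: horizontal, pointing to -y, its rubber shoes on the rails). An over-centre spring snaps it to the nearer end, changing at 0.35; about 5 N at the bar moves it from either end. Starts up
- tin_a: Flat oval-cornered fish tin, blue and cream, 63 mm (x) by 105 mm (y, its long side) by 29 mm high, about 0.25 kg, lying flat on the worktop with any yaw. Origin: centre of its underside, z up
- tin_b: Second fish tin, the same as tin_a; either may lie below the other
- paprika_jar: Spice jar with dark cap, 41 mm across, 105 mm high, origin at the centre of its underside; leave alone
- pepper_jar: Another spice jar with dark cap, 41 mm across, 105 mm high, origin at the centre of its underside; leave alone
- bean_tin: Round red food tin, 75 mm across, 58 mm high, origin at the centre of its underside; leave alone
- sill_jar: Small glass jar with tan lid, 56 mm across, 93 mm high, origin at the centre of its underside; leave alone
- vinegar_bottle: Clear bottle with blue cap, 52 mm across, 189 mm high, origin at the centre of its underside; leave alone
Mind the look-alikes: they are no part of the job. What is shaped like the tin_a but orange is not meant.

How it is judged (in metres and radians):
On the way, in this order (a step that is already met when the one before it is completed fails the run):
1. the brake is pushed down and locked, the trolley where it stood (value of joint brake above 0.6 rad and distance of trolley_mid from where it was at the start of the episode below 0.02 m), for 0.2 s.
2. with the brake locked, both tins lie in a pile on the platform, pressed fully down and let go (all of step 1 and horizontal distance between each of tin_a, tin_b and platform_top below 0.012 m and z of tin_a in the frame of platform_top between -0.005 and 0.04 m and angle between each of tin_a, tin_b's own z axis and vertical below 0.15 rad and angle between the y axis of each of tin_a, tin_b and the y axis of platform_top, either way round below 0.2 rad and z of tin_b in the frame of platform_top between -0.005 and 0.04 m and value of joint platform above 0.034 m and linear speed of each of tin_a, tin_b below 0.02 m/s and contact force between the fingers and tin_a below 0.1 N and contact force between the fingers and tin_b below 0.1 N), for 0.2 s.
3. the brake is flicked up, the loaded trolley still where it stood (horizontal distance between each of tin_a, tin_b and platform_top below 0.012 m and z of tin_a in the frame of platform_top between -0.005 and 0.04 m and angle between each of tin_a, tin_b's own z axis and vertical below 0.15 rad and angle between the y axis of each of tin_a, tin_b and the y axis of platform_top, either way round below 0.2 rad and z of tin_b in the frame of platform_top between -0.005 and 0.04 m and value of joint platform above 0.034 m and value of joint brake below 0.12 rad and distance of trolley_mid from where it was at the start of the episode below 0.02 m), for 0.05 s.
4. the loaded trolley is rolled to the green buffer with the brake up (horizontal distance between each of tin_a, tin_b and platform_top below 0.012 m and z of tin_a in the frame of platform_top between -0.005 and 0.04 m and angle between each of tin_a, tin_b's own z axis and vertical below 0.15 rad and angle between the y axis of each of tin_a, tin_b and the y axis of platform_top, either way round below 0.2 rad and z of tin_b in the frame of platform_top between -0.005 and 0.04 m and value of joint platform above 0.034 m and value of joint brake below 0.12 rad and value of joint trolley above 0.17 m), for 0.1 s.
At the end, for the whole second after the job is handed in: The trolley stands at the green buffer (travel over 170 mm of 180) with its brake lever down (over 0.60 rad); both tins lie flat (within 0.15 rad) in one pile on the platform, centred within 12 mm and along it within 0.2 rad, the platform pressed down at least 34 of its 40 mm, all at rest (horizontal distance between each of tin_a, tin_b and platform_top below 0.012 m and z of tin_a in the frame of platform_top between -0.005 and 0.04 m and angle between each of tin_a, tin_b's own z axis and vertical below 0.15 rad and angle between the y axis of each of tin_a, tin_b and the y axis of platform_top, either way round below 0.2 rad and z of tin_b in the frame of platform_top between -0.005 and 0.04 m and value of joint platform above 0.034 m and value of joint brake above 0.6 rad and value of joint trolley above 0.17 m and linear speed of each of tin_a, tin_b below 0.02 m/s); the robot touches nothing.
It fails at once if a jar, bottle or the round tin is moved more than 30 mm or knocked over (distance of any of paprika_jar, pepper_jar, bean_tin, sill_jar, vinegar_bottle from where it was at the start of the episode above 0.03 m or angle between any of paprika_jar, pepper_jar, bean_tin, sill_jar, vinegar_bottle's own z axis and vertical above 0.35 rad).
It also fails if it takes over 72 s, if anything falls off the work surface, if the arm or the gripper's body presses on something with over 40 N, if the wrist force passes 120 N, or if a joint passes its speed limit or range.

ROBOT

A 6-joint arm with a two-finger parallel gripper is mounted at the origin on a cart in front of the work surface, level with it; the furniture and walls round the work are solid. World frame = base frame: x ahead of the robot, y to its left, z up, the work surface at z = 0. Lengths are in m, angles in degrees, forces in N, time in s.
With the tool pointing down it reaches from about 0.4 to 0.825 m from the base axis. Payload 7 kg.
Tool frame: the origin (TCP) lies on the centre line of the jaws, within the pads' length; the fingertips stand 8 mm ahead of it and the grasp point (between the pads) lies 11 mm behind it; z points along the fingers, y is the line along which they close (so a half turn about z gives the same grasp; the last joint's range is limited). The gripper opens to 88 mm and grips with 3 to 60 N. Pads are 19 mm wide; open, the fingers measure 130 mm over their backs; the gripper's body (78 mm by 193 mm) begins 47 mm behind the grasp point.
Start: joints at [-51.904, 20.546, 0.682, 0, -70.136, -16.507], TCP at [0.248, -0.628, 0.235] pointing down, gripper open.
Joint ranges: [-176.03, 176.03], [-82.01, 121.73], [-58.28, 71.71], [-173.87, 95.51], [-174.79, -0.11], [-173.66, 173.66]. Speed limits (degrees/s): [136.94, 136.94, 172.46, 180, 180, 180].

INTERFACE

Orientations are given as [roll, pitch, yaw] about the fixed x, y, z axes, in that order (R = Rz(yaw) Ry(pitch) Rx(roll)).
In Python, from plant import telemetry, viewer, close_job, models gives the robot as it stands.
- The arm moves only by the shell command python3 -m handwheel 'ROWS' [FORCE]. ROWS is JSON, a list of rows, each an object with "grip": the closure, from -1 (fully open) to 1 (shut); "travel": the shift along the tool's x, y, z as a fraction of full scale, a list of three; "spin": the turn about the tool's z as a fraction of full scale. A call has 1 to 8 rows; each row shifts and turns the commanded pose from where the row before left it, along the tool's axes as they then stand; what a row does not reach is not made up. Full scale, the value 1, is 0.025 m for a shift and 5 degrees for a turn. A row lasts 1/8 s, in which the tool goes at most 62.5 mm and 10.7 degrees, less where a joint would pass 70% of its speed; a pose out of reach is approached as far as the arm can. A call with a number of a shift or a turn outside -1 to 1 is refused whole. A call with a gripper value outside its range is refused whole. The fingers move at their own pace and stop on an object; FORCE is the grip in N (left out, the last holds). Time passes only in rows, so rows that do not move let the fingers close. It gives the time, the measured TCP pose, the force, the opening and the grip force at its end, in the units of the state.
- telemetry.get_state(): the state, without advancing time (a new reading comes with each control period).
- viewer.capture(name): name is "scene" or "top"; returns the picture (480x640x3 uint8, red, green, blue); there is no depth.
- viewer.calibration(name): a dict with "fx", "fy", "cx", "cy" (pixels), "T" (4x4, takes a point from camera to world coordinates). Camera axes: x right, y down, z forward; pixel columns grow to the right and rows downward; lengths in m; the calibration is good to about 2 mm. A picture is of the moment at which its call begins. calibration takes no time and is no camera call.
- close_job(): hands the job in; it is judged then, once.
Trained networks look in the newest picture that a camera, given by its name, has taken for a name from the list of things; names that differ only in an ending like _2 or _b are one class to them, and where a whole thing is asked for, a point or a joint stands for the part that bears it (a point fixed in the world has none). Each returns a list of dicts, best first, with "p" (0 to 1); they miss things now and then, are a little off and sometimes report something else, mostly with a low value. They report only what shows in the picture. A call takes as long as a camera call. They do not tell look-alikes from the thing itself.
- models.find_in(camera, thing): "position" ([column, row] in pixels, amid what is visible of it).
The state is a dict: "time_s": time; "joints": joint angles; "qd": joint speeds; "joint_torque": joint torques, N m; "tcp_pos": TCP position; "eef_rot": TCP orientation; "contact_force": force on the tool from outside, world axes, zero at the start; "moment": the same for the moment, N m; "gripper_width": finger opening in m; "gripper_force": force on a finger pad.
Only numpy, scipy, OpenCV 4.12 (cv2) and the standard library are available. Lean on these libraries where they do the work, as an engineer would, in place of code of your own. Each camera call takes 0.05 s, during which the arm holds its last target. There are 200 camera calls.

## Working session

There is one attempt and no reset: what is moved stays moved. The work goes in short steps, Python scripts to look and compute and a shell command to move; the robot and the scene stay as the last step left them, time stands still between calls to the robot, and variables do not carry over. Pictures are saved under pics/ and viewed, at most 10 in all, crops included, and the job is handed in when it is done.

```bash
mkdir -p pics
cat > h.py <<'E'
import numpy as np, cv2
from plant import telemetry, viewer, models
def px2w(cam,uv,z):
    c=viewer.calibration(cam);T=np.array(c["T"])
    d=T[:3,:3]@np.array([(uv[0]-c["cx"])/c["fx"],(uv[1]-c["cy"])/c["fy"],1.0])
    o=T[:3,3];return o+d*(z-o[2])/d[2]
def w2px(cam,p):
    c=viewer.calibration(cam);T=np.array(c["T"])
    q=T[:3,:3].T@(np.array(p)-T[:3,3]);return np.array([c["fx"]*q[0]/q[2]+c["cx"],c["fy"]*q[1]/q[2]+c["cy"]])
def snap(cam,name):
    im=viewer.capture(cam);cv2.imwrite(f"pics/{name}.png",cv2.cvtColor(np.array(im),cv2.COLOR_RGB2BGR));return np.array(im)
E
python3 - <<'E'
from h import *
np.set_printoptions(precision=4,suppress=True)
for c in("top","scene"):
    snap(c,c+"0")
    k=viewer.calibration(c);print(c,k["fx"],np.array(k["T"]))
for t,z in(("tin_a",.029),("track",.01),("trolley_mid",.044),("platform_top",.092),("brake_bar",.098),("brake_hinge",.05)):
    for r in models.find_in("top",t)[:4]:
        print(t,np.round(r["position"],1),round(r["p"],2),px2w("top",r["position"],z)[:2])
s=telemetry.get_state();print(s["tcp_pos"],s["eef_rot"],s["gripper_width"],s["time_s"])
E
```

```text
top 469.91903019035396 [[-0.0199 -0.996   0.0876  0.4072]
 [-0.9998  0.0201  0.001   0.0108]
 [-0.0027 -0.0875 -0.9962  1.4043]
 [ 0.      0.      0.      1.    ]]
scene 603.4736495945001 [[ 0.9619  0.2077 -0.1776  0.8032]
 [ 0.2728 -0.6927  0.6677 -1.0336]
 [ 0.0156 -0.6907 -0.723   1.2365]
 [ 0.      0.      0.      1.    ]]
tin_a [431.6 286.5] 0.97 [ 0.4171 -0.3473]
tin_a [406.4 240.2] 0.77 [ 0.5543 -0.2791]
tin_a [278.8 284.6] 0.64 [0.4315 0.0982]
track [307.  220.2] 0.69 [0.6226 0.0121]
track [278.8 285.8] 0.63 [0.4283 0.0995]
trolley_mid [315.9 220.7] 0.9 [ 0.6154 -0.0139]
platform_top [312.9 216.1] 0.9 [ 0.6213 -0.0048]
platform_top [231.4 281.4] 0.24 [0.442  0.2263]
brake_bar [358.3 226.4] 0.59 [ 0.5886 -0.1313]
brake_bar [173.8 251. ] 0.29 [0.5298 0.3857]
brake_hinge [316.  218.6] 0.61 [ 0.6206 -0.0142]
[ 0.2483 -0.6276  0.2344] [ 179.9865   -0.001  -158.414 ] 0.08746935613510258 0.4
```

Run:
```python
import cv2
im=cv2.imread("pics/top0.png")[170:330,130:480]
cv2.imwrite("pics/top0c.png",cv2.resize(im,None,fx=2.28,fy=2.28,interpolation=cv2.INTER_CUBIC))
```

```text
(no output)
```

View pics/top0c.png

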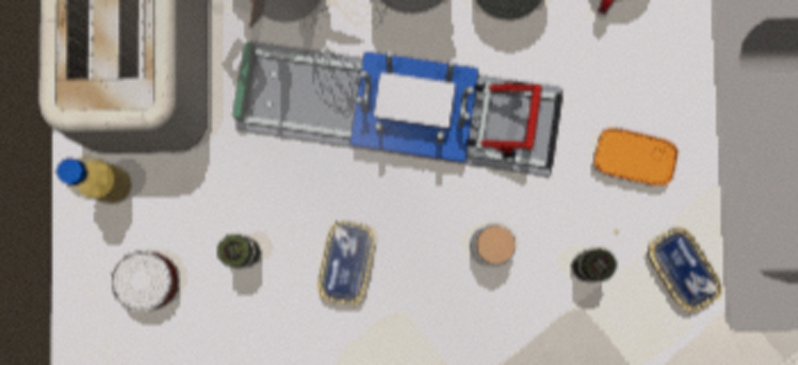

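View pics/scene0.png

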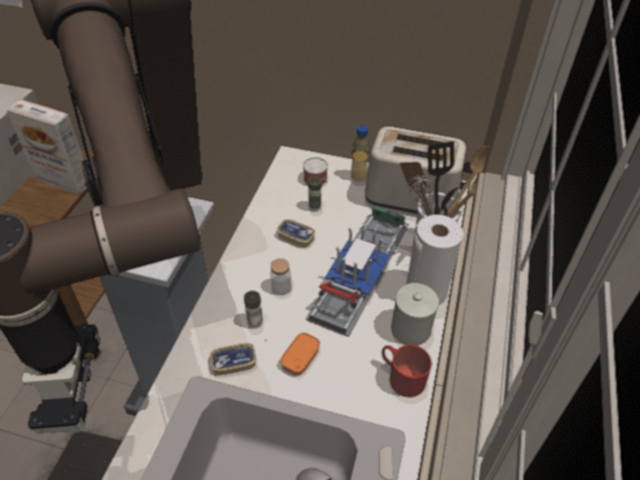

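Seen in the top picture: blue tins at (432,286) and (279,285) are wanted. The orange one at (406,240) is a look-alike and is rejected. The trolley deck is near (313,216), and the red bar near (363,220) leans to -y. The paper roll and canister stand behind it on +x.

Run:
```python
from h import *
np.set_printoptions(precision=4,suppress=True)
bgr=cv2.imread("pics/top0.png");hsv=cv2.cvtColor(bgr,cv2.COLOR_BGR2HSV)
def reg(lo,hi,box,z,name):
    x0,y0,x1,y1=box
    m=np.zeros(hsv.shape[:2],np.uint8);m[y0:y1,x0:x1]=cv2.inRange(hsv,lo,hi)[y0:y1,x0:x1]
    n,l,st,ce=cv2.connectedComponentsWithStats(m);i=1+st[1:,4].argmax()
    ys,xs=np.where(l==i);W=np.array([px2w("top",(a,b),z)[:2] for a,b in zip(xs,ys)])
    r=cv2.minAreaRect((W*1000).astype(np.float32));print(name,len(xs),"ctr mm",np.array(r[0]),"size",np.array(r[1]),"ang",r[2],"mean",W.mean(0)*1000, ce[i])
reg((0,0,200),(180,40,255),(290,195,334,232),.092,"plat")
reg((100,120,40),(130,255,255),(280,185,345,245),.044,"deck")
reg((0,140,60),(8,255,255),(330,195,375,245),.098,"lever")
reg((100,60,20),(130,255,255),(405,265,450,310),.029,"tinR")
reg((100,60,20),(130,255,255),(265,260,300,310),.029,"tinL")
for t in("paprika_jar","bean_tin","sill_jar","vinegar_bottle"):
    print(t,[(np.round(r["position"]),round(r["p"],2),px2w("top",r["position"],.09)[:2]) for r in models.find_in("top",t)[:2]])
a=bgr[180:250,255:385];b=bgr[262:312,265:301];c=bgr[262:312,412:448]
f=lambda i,s:cv2.resize(i,None,fx=s,fy=s,interpolation=cv2.INTER_CUBIC)
A=f(a,6);B=np.hstack([f(b,3),f(c,3),f(bgr[100:250,250:420],1)]);o=np.zeros((420+150,780,3),np.uint8);o[:420]=A;o[420:570,:B.shape[1]]=B[:150]
cv2.imwrite("pics/crop1.png",o)
```

```text
plat 565 ctr mm [629.5275  -1.2055] size [89.3287 50.944 ] ang 80.22549438476562 mean [629.3977  -1.4749] [311.6584 213.292 ]
deck 592 ctr mm [624.5574 -21.4554] size [106.6593 120.2997] ang 80.03730773925781 mean [599.8807 -28.6853] [321.0777 225.8767]
lever 206 ctr mm [ 604.1332 -120.4817] size [60.5728 86.5902] ang 81.4251937866211 mean [ 604.1863 -129.9995] [357.6553 220.9126]
tinR 267 ctr mm [ 413.7705 -343.5254] size [85.1835 40.1574] ang 30.38377571105957 mean [ 418.1822 -338.8775] [428.6891 286.1985]
tinL 171 ctr mm [420.1273  94.5358] size [37.36   61.4893] ang 76.50296783447266 mean [419.1544  94.7492] [280.0468 288.8363]
paprika_jar [(array([306., 216.]), 0.67, array([0.622 , 0.0135])), (array([233., 280.]), 0.6, array([0.4444, 0.2218]))]
bean_tin [(array([319., 219.]), 0.61, array([ 0.613 , -0.0213]))]
sill_jar [(array([345., 274.]), 0.9, array([ 0.4555, -0.0911]))]
vinegar_bottle [(array([171., 250.]), 0.84, array([0.5338, 0.3962])), (array([313., 215.]), 0.67, array([ 0.6259, -0.0049]))]
```

View pics/crop1.png

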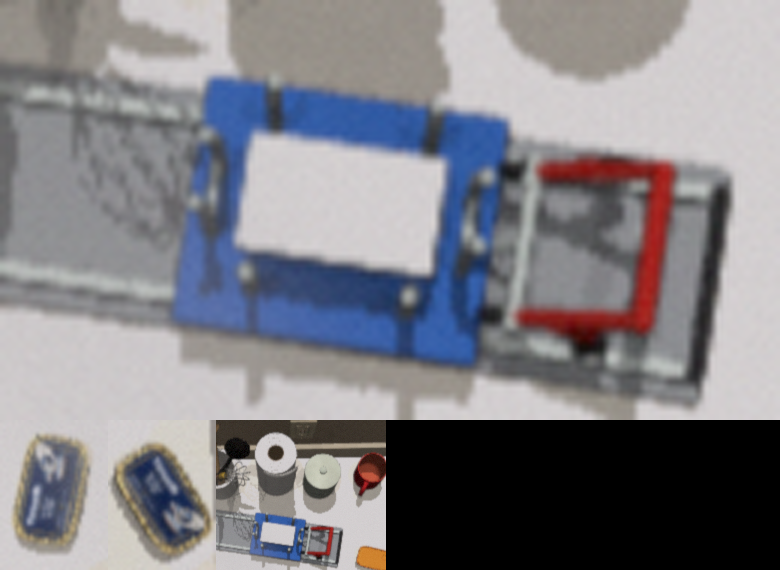

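Run:
```python
from h import *
np.set_printoptions(precision=4,suppress=True)
bgr=cv2.imread("pics/top0.png");hsv=cv2.cvtColor(bgr,cv2.COLOR_BGR2HSV)
for n,(x0,y0,x1,y1) in dict(L=(265,258,302,310),R=(408,258,452,314)).items():
    m=np.zeros(hsv.shape[:2],np.uint8);m[y0:y1,x0:x1]=cv2.inRange(hsv,(0,55,20),(180,255,255))[y0:y1,x0:x1]
    m=cv2.morphologyEx(m,cv2.MORPH_CLOSE,np.ones((3,3)))
    k,l,st,ce=cv2.connectedComponentsWithStats(m);i=1+st[1:,4].argmax();ys,xs=np.where(l==i)
    h=cv2.convexHull(np.c_[xs,ys].astype(np.float32))[:,0]
    r=cv2.minAreaRect((np.array([px2w("top",p,.022)[:2] for p in h])*1000).astype(np.float32));print("tin",n,r)
off=np.array([255,180])
C=lambda p:np.array(p)/6+off-.4
W=lambda ps,z:np.array([px2w("top",C(p),z)[:2]*1000 for p in ps])
for nm,ps,z in(("plat",[(250,130),(447,157),(432,276),(237,250)],.092),("deck",[(210,78),(510,118),(477,362),(175,318)],.044)):
    w=W(ps,z);u=(w[0]-w[1]+w[3]-w[2])/2;v=(w[0]-w[3]+w[1]-w[2])/2
    print(nm,w.mean(0),"y-len",np.linalg.norm(u),"yaw",np.degrees(np.arctan2(-u[0],u[1])),"x-len",np.linalg.norm(v),np.degrees(np.arctan2(v[1],v[0])))
print("bar",W([(664,165),(648,328),(656,246)],.098))
print("hinge",W([(531,157),(513,322)],.05))
print(telemetry.get_state()["joints"])
```

```text
tin L ((427.9757995605469, 90.99415588378906), (61.02114486694336, 97.60992431640625), 77.89468383789062)
tin R ((413.00323486328125, -343.8219909667969), (104.50355529785156, 63.08185577392578), 28.302812576293945)
plat [628.9252  -1.0532] y-len 93.07379889660983 yaw -8.952412604933354 x-len 57.224938178645864 -7.792182604302973
deck [629.4364  -2.0527] y-len 148.1727547187533 yaw -9.190733941072786 x-len 120.3576629184088 -9.103435840344753
bar [[ 642.8963 -152.5349]
 [ 566.1329 -142.7172]
 [ 604.6528 -147.6207]]
hinge [[656.8135 -94.0313]
 [576.2178 -83.1844]]
[-51.9039  20.5443   0.6822  -0.0008 -70.1338 -16.5055]
```

Run:
```python
from h import *
from scipy.optimize import least_squares
for n,a,b in(("rollhole",(310,133),(438,230)),("canknob",(357,148),(417,293)),("canister top?",(347,150),(398,300))):
    r=least_squares(lambda p:np.r_[w2px("top",p)-a,w2px("scene",p)-b],[.7,0,.2]);print(n,r.x,r.cost)
b=cv2.imread("pics/top0.png")[105:235,265:385];s=cv2.imread("pics/scene0.png")[200:350,360:480]
o=np.hstack([cv2.resize(b,(400,433)),cv2.resize(s,(346,433))]);cv2.imwrite("pics/roll.png",o)
print(px2w("top",(282,285.3),.022))
```

```text
rollhole [ 8.12962012e-01 -6.73552911e-04  2.29733101e-01] 0.29125667923605336
canknob [ 0.79690204 -0.12995417  0.14347153] 0.7031261648330839
canister top? [ 0.77611171 -0.11577746  0.09852364] 115.4357613367009
[0.42942625 0.08929271 0.022     ]
```

View pics/roll.png

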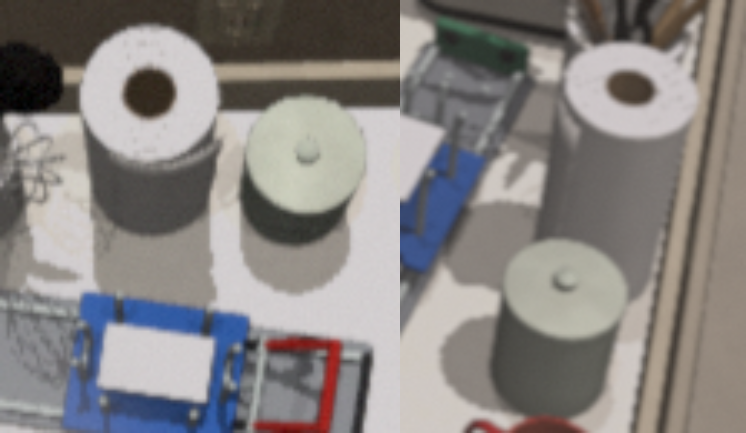

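```bash
python3 -m handwheel '[{"grip":1,"travel":[0,0,0],"spin":0},{"grip":1,"travel":[0,0,-0.4],"spin":-1}]' 20
```

```text
time_s: 0.85
tcp_pos: [0.2481, -0.6272, 0.2438]
eef_rot: [179.9, -0.0, -153.3]
contact_force: [-0.4, -1.1, 0.2]
gripper_width: 0.0727
gripper_force: 0.0
```

```bash
cat >> h.py <<'E'
def togo(x,y,z=None,yaw=None):
    "remaining move in tool axes (mm, deg spin units) for a tool pointing down"
    s=telemetry.get_state();p=np.array(s["tcp_pos"]);a=np.radians(s["eef_rot"][2])
    d=np.array([x,y])-p[:2]
    print("t",round(s["time_s"],2),"tcp",np.round(p*1000,1),"rpy",np.round(s["eef_rot"],1),"F",np.round(s["contact_force"],1),"w",round(s["gripper_width"]*1000,1),
     "| units x %.2f y %.2f"%(d@[np.cos(a),np.sin(a)]/.025,d@[np.sin(a),-np.cos(a)]/.025),"" if z is None else "z %.2f"%((p[2]-z)/.025),"" if yaw is None else "spin %.2f"%(-(((yaw-np.degrees(a))+180)%360-180)/5))
E
python3 -m handwheel '[{"grip":1,"travel":[0,0,0],"spin":-1},{"grip":1,"travel":[0,0,0],"spin":-1},{"grip":1,"travel":[0,0,0],"spin":-1},{"grip":1,"travel":[0,0,0],"spin":-1},{"grip":1,"travel":[0,0,0],"spin":-1},{"grip":1,"travel":[0,0,0],"spin":-1},{"grip":1,"travel":[0,0,0],"spin":-1},{"grip":1,"travel":[0,0,0],"spin":-1}]' | tail -3
python3 -m handwheel '[{"grip":1,"travel":[0,0,0],"spin":-1},{"grip":1,"travel":[0,0,0],"spin":-1},{"grip":1,"travel":[0,0,0],"spin":-0.8},{"grip":1,"travel":[-1,-0.5,0],"spin":0},{"grip":1,"travel":[-1,-0.5,0],"spin":0},{"grip":1,"travel":[-1,-0.5,0],"spin":0},{"grip":1,"travel":[-1,-0.5,0],"spin":0},{"grip":1,"travel":[-1,-0.5,0],"spin":0}]' | head -3
python3 -m handwheel '[{"grip":1,"travel":[-1,-0.5,0.1],"spin":0},{"grip":1,"travel":[-1,-0.5,0.1],"spin":0},{"grip":1,"travel":[-1,-0.5,0.1],"spin":0},{"grip":1,"travel":[-1,-0.5,0.1],"spin":0},{"grip":1,"travel":[-1,-0.5,0.1],"spin":0},{"grip":1,"travel":[-1,-0.5,0.1],"spin":0},{"grip":1,"travel":[-1,-0.5,0.1],"spin":0},{"grip":1,"travel":[-1,-0.5,0.1],"spin":0}]'|head -3
python3 -m handwheel '[{"grip":1,"travel":[-1,-0.5,0.3],"spin":0},{"grip":1,"travel":[-1,-0.5,0.3],"spin":0},{"grip":1,"travel":[-1,-0.5,0.3],"spin":0},{"grip":1,"travel":[-1,-0.5,0.3],"spin":0},{"grip":1,"travel":[-1,-0.5,0.3],"spin":0},{"grip":1,"travel":[-1,-0.5,0.3],"spin":0},{"grip":1,"travel":[0,0,0],"spin":0}]'|head -3
python3 -c "from h import *;togo(.604,-.1555,.064,-99.2)"
```

```text
contact_force: [-0.0, 0.4, -0.5]
gripper_width: 0.0006
gripper_force: 0.0
time_s: 2.85
tcp_pos: [0.3309, -0.5138, 0.2447]
eef_rot: [-180.0, -0.0, -99.4]
time_s: 3.85
tcp_pos: [0.4623, -0.3328, 0.2247]
eef_rot: [-180.0, -0.0, -99.4]
time_s: 4.72
tcp_pos: [0.5609, -0.1965, 0.1789]
eef_rot: [179.9, -0.0, -99.3]
t 4.72 tcp [ 560.9 -196.5  178.9] rpy [179.9  -0.  -99.3] F [-0.2 -0.7 -0.4] w 0.8 | units x -1.90 y -1.44 z 4.59 spin -0.02
```

```bash
python3 -m handwheel '[{"grip":1,"travel":[-1,-0.72,0.6],"spin":0},{"grip":1,"travel":[-1,-0.72,0.6],"spin":0},{"grip":1,"travel":[0,0,0.8],"spin":0},{"grip":1,"travel":[0,0,0.5],"spin":0},{"grip":1,"travel":[0.04,0,0.3],"spin":0},{"grip":1,"travel":[0.04,0,0.3],"spin":0},{"grip":1,"travel":[0.04,0,0.3],"spin":0},{"grip":1,"travel":[0.04,0,0.3],"spin":0}]'
python3 -m handwheel '[{"grip":1,"travel":[0.04,0,0.3],"spin":0},{"grip":1,"travel":[0.04,0,0.3],"spin":0},{"grip":1,"travel":[0,0,0.3],"spin":0},{"grip":1,"travel":[0,0,0.2],"spin":0},{"grip":1,"travel":[0,0,0],"spin":0}]'
python3 -c "from h import *;togo(.604,-.1555,.064,-99.2)"
```

```text
time_s: 5.72
tcp_pos: [0.6036, -0.159, 0.0874]
eef_rot: [-179.9, -0.0, -99.4]
contact_force: [0.9, 0.2, 0.1]
gripper_width: 0.0004
gripper_force: 0.1
time_s: 6.35
tcp_pos: [0.6032, -0.161, 0.0622]
eef_rot: [-179.9, -0.1, -99.3]
contact_force: [-9.4, 1.0, 23.5]
gripper_width: 0.0006
gripper_force: 11.7
t 6.35 tcp [ 603.2 -161.    62.2] rpy [-1.799e+02 -1.000e-01 -9.930e+01] F [-9.4  1.  23.5] w 0.6 | units x -0.22 y 0.00 z -0.07 spin -0.03
```

```bash
python3 -m handwheel '[{"grip":1,"travel":[0,0,-0.5],"spin":0},{"grip":1,"travel":[0,0,-1],"spin":0},{"grip":-1,"travel":[0,0,-1],"spin":0},{"grip":-1,"travel":[0.5,0.4,-1],"spin":0},{"grip":-1,"travel":[1,0.8,-1],"spin":0},{"grip":-1,"travel":[1,0.8,0],"spin":0},{"grip":-1,"travel":[1,0.8,0],"spin":0},{"grip":-1,"travel":[1,0.8,0],"spin":0}]' |head -3
python3 -m handwheel '[{"grip":-1,"travel":[1,0.8,0],"spin":0},{"grip":-1,"travel":[1,0.8,0],"spin":0},{"grip":-1,"travel":[1,0.8,0],"spin":0},{"grip":-1,"travel":[0.5,0.4,0],"spin":0},{"grip":-1,"travel":[0,0,0],"spin":1},{"grip":-1,"travel":[0,0,0],"spin":1},{"grip":-1,"travel":[0,0,0],"spin":1},{"grip":-1,"travel":[0,0,0],"spin":1}]' |head -3
python3 -m handwheel '[{"grip":-1,"travel":[0,0,0],"spin":1},{"grip":-1,"travel":[0,0,0],"spin":1},{"grip":-1,"travel":[0,0,0],"spin":1},{"grip":-1,"travel":[0,0,0],"spin":1},{"grip":-1,"travel":[0,0,0],"spin":1},{"grip":-1,"travel":[0,0,0],"spin":1},{"grip":-1,"travel":[0,0,0],"spin":0.5}]' |head -3
python3 - <<'E'
from h import *
im=snap("top","top1")
print([(np.round(r["position"],1),round(r["p"],2),px2w("top",r["position"],.08)[:2]) for r in models.find_in("top","pepper_jar")[:4]])
im=cv2.imread("pics/top1.png")[160:330,200:460]
cv2.imwrite("pics/c2.png",cv2.resize(im,None,fx=3,fy=3,interpolation=cv2.INTER_CUBIC))
togo(.413,-.344,.025,-151.7)
E
```

```text
time_s: 7.35
tcp_pos: [0.4952, -0.257, 0.1721]
eef_rot: [-180.0, 0.0, -99.4]
time_s: 8.35
tcp_pos: [0.4129, -0.3314, 0.172]
eef_rot: [-180.0, 0.0, -119.6]
time_s: 9.22
tcp_pos: [0.4129, -0.3313, 0.172]
eef_rot: [-180.0, 0.0, -152.0]
[(array([173.5, 248.9]), 0.32, array([0.53745269, 0.39172958]))]
t 9.32 tcp [ 412.8 -331.3  172. ] rpy [ 180.     0.  -151.9] F [ 0.6 -0.5  0.9] w 87.9 | units x 0.23 y -0.45 z 5.88 spin -0.04
```

View pics/c2.png

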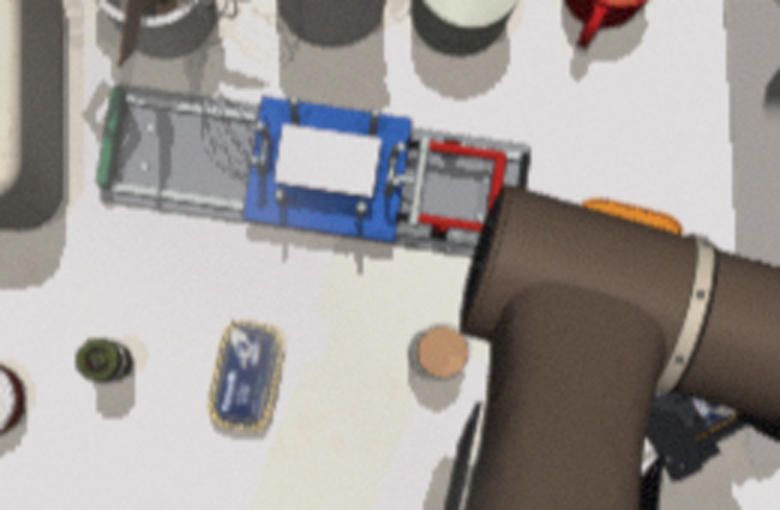

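```bash
python3 -m handwheel '[{"grip":-1,"travel":[0.23,-0.45,0.5],"spin":0},{"grip":-1,"travel":[0,0,1],"spin":0},{"grip":-1,"travel":[0,0,1],"spin":0},{"grip":-1,"travel":[0,0,1],"spin":0},{"grip":-1,"travel":[0,0,1],"spin":0},{"grip":-1,"travel":[0,0,1],"spin":0},{"grip":-1,"travel":[0,0,0.5],"spin":0},{"grip":-1,"travel":[0,0,0.25],"spin":0}]' 
python3 -m handwheel '[{"grip":-1,"travel":[0,0,0],"spin":0},{"grip":1,"travel":[0,0,0],"spin":0},{"grip":1,"travel":[0,0,0],"spin":0},{"grip":1,"travel":[0,0,0],"spin":0},{"grip":1,"travel":[0,0,0],"spin":0}]' 25
python3 -c "from h import *;togo(.413,-.344,.015,-151.7)"
```

```text
time_s: 10.32
tcp_pos: [0.4124, -0.3443, 0.0149]
eef_rot: [180.0, -0.0, -151.9]
contact_force: [0.4, 0.6, -0.1]
gripper_width: 0.0874
gripper_force: 0.0
time_s: 10.95
tcp_pos: [0.4129, -0.3441, 0.0162]
eef_rot: [-180.0, 0.0, -151.9]
contact_force: [-0.4, 0.8, 3.2]
gripper_width: 0.0592
gripper_force: 24.9
t 10.95 tcp [ 412.9 -344.1   16.2] rpy [-180.     0.  -151.9] F [-0.4  0.8  3.2] w 59.2 | units x -0.01 y 0.00 z 0.05 spin -0.04
```

```bash
python3 -m handwheel '[{"grip":1,"travel":[0,0,-0.5],"spin":0},{"grip":1,"travel":[0,0,-1],"spin":0},{"grip":1,"travel":[0,0,-1],"spin":0},{"grip":1,"travel":[0,0,-1],"spin":-0.5},{"grip":1,"travel":[0,0,-1],"spin":-1},{"grip":1,"travel":[0,0,-1],"spin":-1},{"grip":1,"travel":[0,0,-1],"spin":-1},{"grip":1,"travel":[0,0,-0.8],"spin":-1}]' 
python3 -m handwheel '[{"grip":1,"travel":[0,0,0],"spin":-1},{"grip":1,"travel":[0,0,0],"spin":-1},{"grip":1,"travel":[0,0,0],"spin":-1},{"grip":1,"travel":[0,0,0],"spin":-1},{"grip":1,"travel":[0,0,0],"spin":-1},{"grip":1,"travel":[0,0,0],"spin":-1},{"grip":1,"travel":[-0.5,-0.2,0],"spin":0},{"grip":1,"travel":[-1,-0.42,0],"spin":0}]' |head -3
python3 -m handwheel '[{"grip":1,"travel":[-1,-0.42,0],"spin":0},{"grip":1,"travel":[-1,-0.42,0],"spin":0},{"grip":1,"travel":[-1,-0.42,0],"spin":0},{"grip":1,"travel":[-1,-0.42,0],"spin":0},{"grip":1,"travel":[-1,-0.42,0],"spin":0},{"grip":1,"travel":[-1,-0.42,0],"spin":0},{"grip":1,"travel":[-1,-0.42,0],"spin":0},{"grip":1,"travel":[-1,-0.42,0],"spin":0}]' |head -3
python3 -m handwheel '[{"grip":1,"travel":[-1,-0.42,0],"spin":0},{"grip":1,"travel":[-1,-0.42,0],"spin":0},{"grip":1,"travel":[-1,-0.42,0],"spin":0},{"grip":1,"travel":[-1,-0.42,0],"spin":0},{"grip":1,"travel":[-1,-0.42,0],"spin":0},{"grip":1,"travel":[0,0,0],"spin":0}]'
python3 - <<'E'
from h import *
snap("scene","sc2");
im=cv2.imread("pics/sc2.png")[170:330,270:450];im2=cv2.imread("pics/sc2.png")
cv2.imwrite("pics/c3.png",cv2.resize(im,None,fx=3.6,fy=3.6,interpolation=cv2.INTER_CUBIC))
togo(.629,-.0015,.110,-99.2)
E
```

```text
time_s: 11.95
tcp_pos: [0.4124, -0.344, 0.1999]
eef_rot: [-180.0, 0.0, -129.3]
contact_force: [-0.4, 0.6, -2.3]
gripper_width: 0.059
gripper_force: 24.9
time_s: 12.95
tcp_pos: [0.4339, -0.3092, 0.1986]
eef_rot: [180.0, 0.0, -99.6]
time_s: 13.95
tcp_pos: [0.5499, -0.1246, 0.1986]
eef_rot: [180.0, 0.0, -99.5]
time_s: 14.7
tcp_pos: [0.6232, -0.0093, 0.1978]
eef_rot: [180.0, -0.0, -99.3]
contact_force: [-0.4, -1.0, -3.1]
gripper_width: 0.0592
gripper_force: 24.9
t 14.75 tcp [622.4 -10.1 197.8] rpy [180.   -0.  -99.4] F [-0.5 -0.8 -2.5] w 59.1 | units x -0.38 y -0.20 z 3.51 spin -0.03
```

View pics/c3.png

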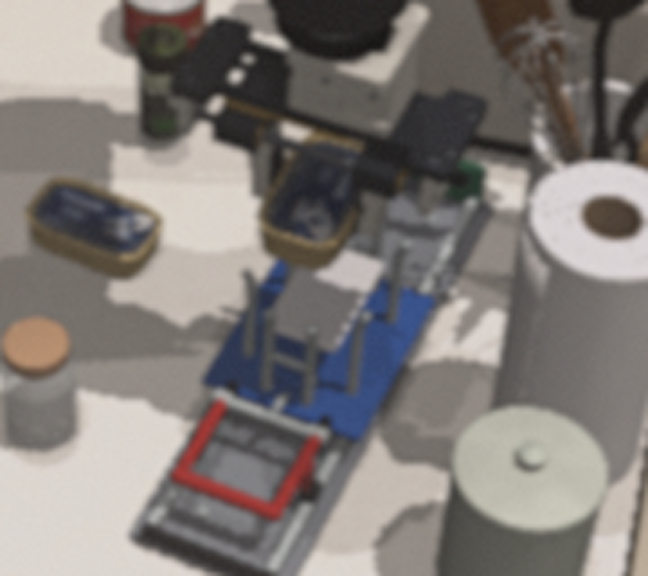

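Run:
```python
from h import *
C=lambda x,y:(x/3.6+270-.4,y/3.6+170-.4)
# tin top rim outline: hull of gold/blue pixels
hsv=cv2.cvtColor(cv2.imread("pics/sc2.png"),cv2.COLOR_BGR2HSV)
print("tin ctr",px2w("scene",C(312,183),.211)); print("near end",px2w("scene",C(306,232),.211),"far end",px2w("scene",C(325,132),.211))
for o in(-56,56):
  c=[.6224+.987*0-.16*o*-1e-3*1,0,0]
for n,p in dict(nearend=(.6224-.16*.0525,-.0101-.987*.0525,.211),farend=(.6224+.16*.0525,-.0101+.987*.0525,.211),plat=(.629,-.0015,.092),bar=(.629-.16*.165,-.0015-.987*.165,.05)).items():
    u=w2px("scene",p);print(n,((u-[270,170]+.4)*3.6).round())
togo(.629,-.0015,.110,-99.2)
```

```text
tin ctr [ 0.61714583 -0.00689071  0.211     ]
near end [ 0.6240887  -0.05261681  0.211     ] far end [0.61404059 0.04425706 0.211     ]
nearend [288. 239.]
farend [348. 139.]
plat [320. 300.]
bar [223. 504.]
t 14.75 tcp [622.4 -10.1 197.8] rpy [180.   -0.  -99.4] F [-0.5 -0.8 -2.5] w 59.1 | units x -0.38 y -0.20 z 3.51 spin -0.03
```

```bash
python3 -m handwheel '[{"grip":1,"travel":[-0.38,-0.2,0],"spin":0},{"grip":1,"travel":[0,0,0],"spin":0},{"grip":1,"travel":[0,0,1],"spin":0},{"grip":1,"travel":[0,0,1],"spin":0},{"grip":1,"travel":[0,0,0.4],"spin":0},{"grip":1,"travel":[0,0,0.4],"spin":0},{"grip":1,"travel":[0,0,0],"spin":0}]' 
python3 -c "from h import *;togo(.629,-.0015,.105,-99.2)"
```

```text
time_s: 15.62
tcp_pos: [0.6283, -0.003, 0.1281]
eef_rot: [180.0, -0.0, -99.4]
contact_force: [-0.1, -0.9, -1.3]
gripper_width: 0.0593
gripper_force: 24.9
t 15.62 tcp [628.3  -3.  128.1] rpy [180.   -0.  -99.4] F [-0.1 -0.9 -1.3] w 59.3 | units x -0.06 y -0.02 z 0.92 spin -0.04
```

```bash
python3 -m handwheel '[{"grip":1,"travel":[-0.04,0,0.5],"spin":0},{"grip":1,"travel":[0,0,0.3],"spin":0},{"grip":1,"travel":[0,0,0.16],"spin":0},{"grip":1,"travel":[0,0,0],"spin":0}]' 
python3 -m handwheel '[{"grip":0.4,"travel":[0,0,0],"spin":0},{"grip":-1,"travel":[0,0,0],"spin":0},{"grip":-1,"travel":[0,0,0],"spin":0},{"grip":-1,"travel":[0,0,-0.5],"spin":0},{"grip":-1,"travel":[0,0,-1],"spin":0},{"grip":-1,"travel":[0,0,-1],"spin":0},{"grip":-1,"travel":[0,0,-1],"spin":0}]' 
python3 -c "from h import *;togo(.4285,.09,.016,-12.1)"
```

```text
time_s: 16.12
tcp_pos: [0.6291, -0.0011, 0.1044]
eef_rot: [-179.9, 0.1, -99.4]
contact_force: [1.6, 5.0, -0.9]
gripper_width: 0.0595
gripper_force: 24.9
time_s: 17.0
tcp_pos: [0.6287, -0.0021, 0.1937]
eef_rot: [-180.0, -0.0, -99.4]
contact_force: [0.7, 0.8, -0.3]
gripper_width: 0.0878
gripper_force: 0.0
t 17.0 tcp [628.7  -2.1 193.7] rpy [-180.    -0.   -99.4] F [ 0.7  0.8 -0.3] w 87.8 | units x -2.32 y 8.50 z 7.11 spin -17.46
```

```bash
python3 -m handwheel '[{"grip":-1,"travel":[-0.2,0.8,0],"spin":0},{"grip":-1,"travel":[-0.3,1,0],"spin":-0.5},{"grip":-1,"travel":[-0.3,1,0],"spin":0},{"grip":-1,"travel":[-0.3,1,0],"spin":0},{"grip":-1,"travel":[-0.3,1,0],"spin":0},{"grip":-1,"travel":[-0.3,1,0],"spin":0},{"grip":-1,"travel":[-0.3,1,0],"spin":0},{"grip":-1,"travel":[-0.3,1,0],"spin":0}]' |head -3
python3 -m handwheel '[{"grip":-1,"travel":[0,0,0],"spin":-1},{"grip":-1,"travel":[0,0,0],"spin":-1},{"grip":-1,"travel":[0,0,0],"spin":-1},{"grip":-1,"travel":[0,0,0],"spin":-1},{"grip":-1,"travel":[0,0,0],"spin":-1},{"grip":-1,"travel":[0,0,0],"spin":-1},{"grip":-1,"travel":[0,0,0],"spin":-1},{"grip":-1,"travel":[0,0,0],"spin":-1}]' |head -3
python3 -m handwheel '[{"grip":-1,"travel":[0,0,0],"spin":-1},{"grip":-1,"travel":[0,0,0],"spin":-1},{"grip":-1,"travel":[0,0,0],"spin":-1},{"grip":-1,"travel":[0,0,0],"spin":-1},{"grip":-1,"travel":[0,0,0],"spin":-1},{"grip":-1,"travel":[0,0,0],"spin":-1},{"grip":-1,"travel":[0,0,0],"spin":-1},{"grip":-1,"travel":[0,0,0],"spin":-1}]' |head -3
python3 -m handwheel '[{"grip":-1,"travel":[0,0,0],"spin":-1},{"grip":-1,"travel":[0,0,0],"spin":0}]' |head -3
python3 - <<'E'
from h import *
snap("scene","sc4")
im=cv2.imread("pics/sc4.png")[170:330,240:420]
cv2.imwrite("pics/c4.png",cv2.resize(im,None,fx=3.6,fy=3.6,interpolation=cv2.INTER_CUBIC))
togo(.4285,.09,.016,-12.1)
for r in models.find_in("scene","tin_a")[:4]: print(r["position"],r["p"],px2w("scene",r["position"],.029)[:2],px2w("scene",r["position"],.105)[:2])
E
```

```text
time_s: 18.0
tcp_pos: [0.4422, 0.0807, 0.1928]
eef_rot: [-179.9, 0.0, -96.9]
time_s: 19.0
tcp_pos: [0.4429, 0.0804, 0.1928]
eef_rot: [-179.9, -0.0, -56.7]
time_s: 20.0
tcp_pos: [0.4429, 0.0804, 0.1929]
eef_rot: [-180.0, -0.1, -16.8]
time_s: 20.25
tcp_pos: [0.4429, 0.0805, 0.1927]
eef_rot: [-180.0, -0.1, -11.9]
t 20.3 tcp [442.9  80.5 192.5] rpy [-180.   -0.  -12.] F [-0.6 -0.1  1. ] w 87.9 | units x -0.64 y -0.25 z 7.06 spin 0.01
[361.2, 249.4] 0.96 [0.62323757 0.07011602] [0.63456537 0.00064507]
[300.1, 354.9] 0.8 [ 0.56290743 -0.29663938] [ 0.57803253 -0.34302598]
[296.5, 234.5] 0.78 [0.43785279 0.07332328] [0.4608491  0.00365046]
```

View pics/c4.png

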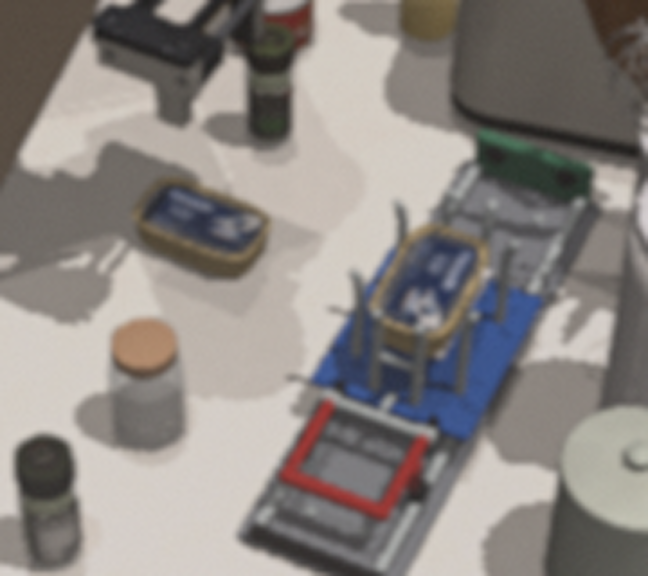

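Run:
```python
from h import *
C=lambda x,y:np.array((x/3.6+240-.4,y/3.6+170-.4))
print(px2w("scene",C(204,217),.029))
u=lambda p:((w2px("scene",p)-[240,170]+.4)*3.6).round()
cx,cy=.4285,.09; l=np.array([.978,-.21]);s=np.array([.21,.978])
for a in(-.0525,.0525):
    print("long end",a,u(np.r_[np.array([cx,cy])+a*l,.029]))
for a in(-.0315,.0315): print("short",u(np.r_[np.array([cx,cy])+a*s,.029]))
# same check in the top picture on the gold rim extents
hsv=cv2.cvtColor(cv2.imread("pics/top1.png"),cv2.COLOR_BGR2HSV)
m=cv2.inRange(hsv,(0,35,20),(180,255,230));m[:,:262]=0;m[:,302:]=0;m[:258]=0;m[312:]=0
m=cv2.morphologyEx(m,cv2.MORPH_OPEN,np.ones((3,3)));k,lab,st,ce=cv2.connectedComponentsWithStats(m);i=1+st[1:,4].argmax();ys,xs=np.where(lab==i)
h=cv2.convexHull(np.c_[xs,ys].astype(np.float32))[:,0]
print(cv2.minAreaRect((np.array([px2w("top",p,.022)[:2] for p in h])*1000).astype(np.float32)))
```

```text
[0.43183653 0.09029129 0.029     ]
long end -0.0525 [142. 193.]
long end 0.0525 [259. 240.]
short [179. 242.]
short [220. 191.]
((415.8769226074219, 93.12408447265625), (45.477508544921875, 75.10320281982422), 86.3255844116211)
```

```bash
python3 -m handwheel '[{"grip":-1,"travel":[-0.54,-0.27,0.5],"spin":0},{"grip":-1,"travel":[0,0,1],"spin":0},{"grip":-1,"travel":[0,0,1],"spin":0},{"grip":-1,"travel":[0,0,1],"spin":0},{"grip":-1,"travel":[0,0,1],"spin":0},{"grip":-1,"travel":[0,0,1],"spin":0},{"grip":-1,"travel":[0,0,1],"spin":0},{"grip":-1,"travel":[0,0,0.58],"spin":0}]' 
python3 -m handwheel '[{"grip":-1,"travel":[0,0,0],"spin":0},{"grip":1,"travel":[0,0,0],"spin":0},{"grip":1,"travel":[0,0,0],"spin":0},{"grip":1,"travel":[0,0,0],"spin":0},{"grip":1,"travel":[0,0,0],"spin":0}]' 25
python3 -c "from h import *;togo(.431,.09,.016,-12.1)"
```

```text
time_s: 21.35
tcp_pos: [0.4295, 0.0897, 0.0133]
eef_rot: [179.9, 0.1, -12.0]
contact_force: [0.0, 0.1, 0.1]
gripper_width: 0.0877
gripper_force: 0.0
time_s: 21.98
tcp_pos: [0.4312, 0.0902, 0.0153]
eef_rot: [-180.0, -0.0, -11.9]
contact_force: [-1.4, 0.6, 5.8]
gripper_width: 0.0591
gripper_force: 25.0
t 21.98 tcp [431.2  90.2  15.3] rpy [-180.    -0.   -11.9] F [-1.4  0.6  5.8] w 59.1 | units x -0.01 y 0.01 z -0.03 spin 0.04
```

```bash
python3 -m handwheel '[{"grip":1,"travel":[0,0,-0.5],"spin":0},{"grip":1,"travel":[0,0,-1],"spin":0},{"grip":1,"travel":[0,0,-1],"spin":0},{"grip":1,"travel":[0,0,-1],"spin":0},{"grip":1,"travel":[0,0,-1],"spin":0},{"grip":1,"travel":[0,0,-1],"spin":0.5},{"grip":1,"travel":[0,0,-1],"spin":1},{"grip":1,"travel":[0,0,-0.9],"spin":1}]' 
python3 -m handwheel '[{"grip":1,"travel":[0,0,0],"spin":1},{"grip":1,"travel":[0,0,0],"spin":1},{"grip":1,"travel":[0,0,0],"spin":1},{"grip":1,"travel":[0,0,0],"spin":1},{"grip":1,"travel":[0,0,0],"spin":1},{"grip":1,"travel":[0,0,0],"spin":1},{"grip":1,"travel":[0,0,0],"spin":1},{"grip":1,"travel":[0,0,0],"spin":1}]' |head -3
python3 -m handwheel '[{"grip":1,"travel":[0,0,0],"spin":1},{"grip":1,"travel":[0,0,0],"spin":1},{"grip":1,"travel":[0,0,0],"spin":1},{"grip":1,"travel":[0,0,0],"spin":1},{"grip":1,"travel":[0,0,0],"spin":1},{"grip":1,"travel":[0,0,0],"spin":1},{"grip":1,"travel":[0,0,0],"spin":1},{"grip":1,"travel":[0.13,-0.5,0],"spin":0}]' |head -3
python3 -m handwheel '[{"grip":1,"travel":[0.28,-1,0],"spin":0},{"grip":1,"travel":[0.28,-1,0],"spin":0},{"grip":1,"travel":[0.28,-1,0],"spin":0},{"grip":1,"travel":[0.28,-1,0],"spin":0},{"grip":1,"travel":[0.28,-1,0],"spin":0},{"grip":1,"travel":[0.28,-1,0],"spin":0},{"grip":1,"travel":[0.28,-1,0],"spin":0},{"grip":1,"travel":[0.2,-0.7,0],"spin":0}]'
python3 -c "from h import *;togo(.629,-.0015,.128,-99.2)"
```

```text
time_s: 22.98
tcp_pos: [0.4304, 0.0897, 0.2013]
eef_rot: [-180.0, 0.0, -24.6]
contact_force: [0.7, 0.7, -1.9]
gripper_width: 0.0594
gripper_force: 25.0
time_s: 23.98
tcp_pos: [0.4303, 0.0896, 0.2003]
eef_rot: [180.0, 0.0, -64.6]
time_s: 24.98
tcp_pos: [0.4423, 0.0845, 0.2004]
eef_rot: [-180.0, 0.0, -99.3]
time_s: 25.98
tcp_pos: [0.6249, -0.0012, 0.1994]
eef_rot: [180.0, -0.0, -99.4]
contact_force: [0.3, -0.2, -2.5]
gripper_width: 0.0591
gripper_force: 25.0
t 25.98 tcp [624.9  -1.2 199.4] rpy [180.   -0.  -99.4] F [ 0.3 -0.2 -2.5] w 59.1 | units x -0.01 y -0.17 z 2.86 spin -0.03
```

```bash
python3 -m handwheel '[{"grip":1,"travel":[0,-0.1,0],"spin":0},{"grip":1,"travel":[0,-0.05,0.8],"spin":0},{"grip":1,"travel":[0,0,0.8],"spin":0},{"grip":1,"travel":[0,0,0.4],"spin":0},{"grip":1,"travel":[0,0,0.4],"spin":0},{"grip":1,"travel":[0,0,0.4],"spin":0},{"grip":1,"travel":[0,0,0],"spin":0}]' 
python3 -m handwheel '[{"grip":1,"travel":[0,0,0.3],"spin":0},{"grip":1,"travel":[0,0,0.3],"spin":0},{"grip":1,"travel":[0,0,0.2],"spin":0},{"grip":1,"travel":[0,0,0],"spin":0}]'
python3 -c "from h import *;togo(.629,-.0015,.097,-99.2)"
```

```text
time_s: 26.85
tcp_pos: [0.6271, -0.0007, 0.1291]
eef_rot: [179.9, -0.0, -99.4]
contact_force: [-0.5, 0.2, -1.2]
gripper_width: 0.0592
gripper_force: 25.0
time_s: 27.35
tcp_pos: [0.627, -0.0007, 0.1092]
eef_rot: [179.9, -0.0, -99.4]
contact_force: [-0.4, -0.6, -2.3]
gripper_width: 0.0592
gripper_force: 25.0
t 27.35 tcp [627.   -0.7 109.2] rpy [179.9  -0.  -99.4] F [-0.4 -0.6 -2.3] w 59.2 | units x 0.02 y -0.08 z 0.49 spin -0.04
```

Run:
```python
from h import *
snap("scene","sc5")
im=cv2.imread("pics/sc5.png")[190:330,280:420]
cv2.imwrite("pics/c5.png",cv2.resize(im,None,fx=4,fy=4,interpolation=cv2.INTER_CUBIC))
```

```text
(no output)
```

View pics/c5.png

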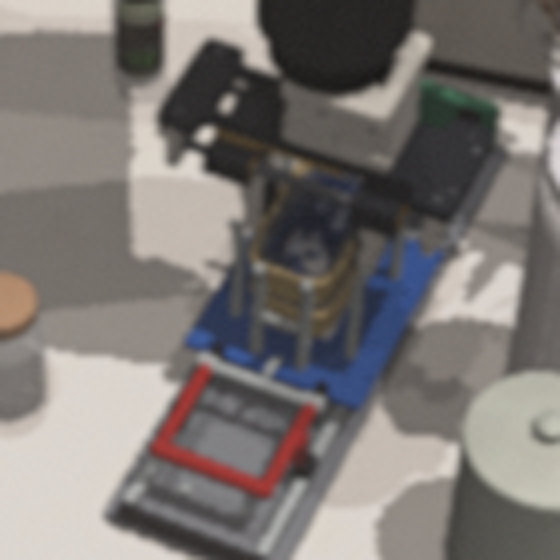

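```bash
python3 -m handwheel '[{"grip":1,"travel":[0,-0.05,0.2],"spin":0},{"grip":1,"travel":[0,0,0.2],"spin":0},{"grip":1,"travel":[0,0,0.1],"spin":0},{"grip":1,"travel":[0,0,0],"spin":0}]' 
python3 -m handwheel '[{"grip":1,"travel":[0,0,0.1],"spin":0},{"grip":1,"travel":[0,0,0],"spin":0}]'
```

```text
time_s: 27.9
tcp_pos: [0.6286, -0.0008, 0.097]
eef_rot: [180.0, -0.0, -99.4]
contact_force: [-0.7, -0.8, -1.4]
gripper_width: 0.0593
gripper_force: 25.0
time_s: 28.15
tcp_pos: [0.6287, -0.0009, 0.0957]
eef_rot: [-180.0, -0.0, -99.4]
contact_force: [-3.3, 0.5, 6.8]
gripper_width: 0.0591
gripper_force: 25.0
```

```bash
python3 -m handwheel '[{"grip":0.4,"travel":[0,0,0],"spin":0},{"grip":-1,"travel":[0,0,0],"spin":0},{"grip":-1,"travel":[0,0,0],"spin":0},{"grip":-1,"travel":[0,0,-0.5],"spin":0},{"grip":-1,"travel":[0,0,-1],"spin":0},{"grip":-1,"travel":[0,0,-1],"spin":0},{"grip":-1,"travel":[0,0,-1],"spin":0},{"grip":-1,"travel":[0,0,0],"spin":0}]' 
python3 -m handwheel '[{"grip":-1,"travel":[0.5,0,0],"spin":0},{"grip":-1,"travel":[1,0,0],"spin":0},{"grip":-1,"travel":[1,0,0],"spin":0},{"grip":-1,"travel":[1,0,0],"spin":0},{"grip":-1,"travel":[1,0,0],"spin":0},{"grip":-1,"travel":[1,0,0],"spin":0},{"grip":-1,"travel":[0.9,0,0],"spin":0},{"grip":-1,"travel":[0,0,0],"spin":0}]'
python3 - <<'E'
from h import *
snap("scene","sc6")
im=cv2.imread("pics/sc6.png")[190:330,280:420]
cv2.imwrite("pics/c6.png",cv2.resize(im,None,fx=4,fy=4,interpolation=cv2.INTER_CUBIC))
togo(.6287-.16*.16,-.001-.987*.16,.042,-99.2)
E
```

```text
time_s: 29.15
tcp_pos: [0.6303, -0.0006, 0.1856]
eef_rot: [-179.7, 0.1, -99.4]
contact_force: [-0.2, 0.2, 1.1]
gripper_width: 0.0875
gripper_force: 0.0
time_s: 30.15
tcp_pos: [0.6017, -0.1605, 0.1817]
eef_rot: [179.9, -0.0, -99.5]
contact_force: [-0.0, 0.6, -0.1]
gripper_width: 0.0875
gripper_force: 0.0
t 30.2 tcp [ 602.1 -159.7  181.8] rpy [180.   -0.  -99.5] F [-0.4 -0.2  0.7] w 87.3 | units x -0.04 y -0.04 z 5.59 spin -0.06
```

View pics/c6.png

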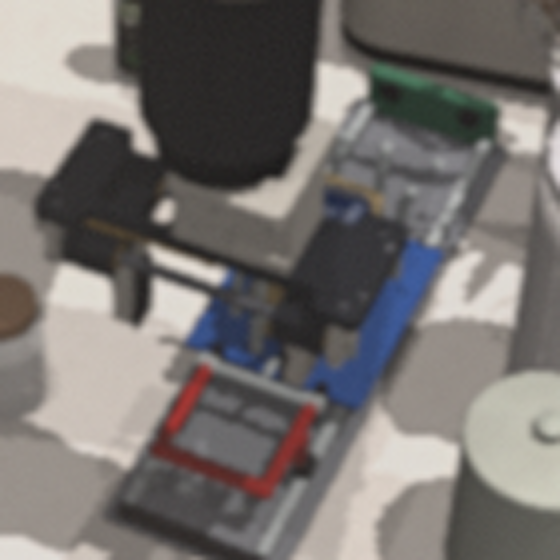

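```bash
python3 -m handwheel '[{"grip":-1,"travel":[0.04,-0.04,1],"spin":0},{"grip":-1,"travel":[0,0,1],"spin":0},{"grip":-1,"travel":[0,0,1],"spin":0},{"grip":-1,"travel":[0,0,1],"spin":0},{"grip":-1,"travel":[0,0,0.5],"spin":0},{"grip":-1,"travel":[0,0,0.35],"spin":0},{"grip":-1,"travel":[0,0,0.3],"spin":0},{"grip":-1,"travel":[0,0,0.2],"spin":0}]' 
python3 -c "from h import *;togo(.6287-.16*.162,-.001-.987*.162,.048,-99.2)"
```

```text
time_s: 31.2
tcp_pos: [0.6037, -0.1598, 0.0487]
eef_rot: [-180.0, 0.0, -99.4]
contact_force: [0.5, -0.6, -0.8]
gripper_width: 0.088
gripper_force: 0.0
t 31.2 tcp [ 603.7 -159.8   48.7] rpy [-180.     0.   -99.4] F [ 0.5 -0.6 -0.8] w 88.0 | units x 0.05 y 0.03 z 0.03 spin -0.04
```

No contact on the way down, so the fingers straddle the bail. Closing gently.

```bash
python3 -m handwheel '[{"grip":1,"travel":[0,0,0],"spin":0},{"grip":1,"travel":[0,0,0],"spin":0},{"grip":1,"travel":[0,0,0],"spin":0}]' 20
```

```text
time_s: 31.58
tcp_pos: [0.602, -0.1597, 0.0481]
eef_rot: [179.9, 0.0, -99.4]
contact_force: [-4.2, 1.4, -2.3]
gripper_width: 0.0821
gripper_force: 20.0
```

```bash
python3 -m handwheel '[{"grip":1,"travel":[-0.02,0,-0.3],"spin":0},{"grip":1,"travel":[-0.05,0,-0.3],"spin":0},{"grip":1,"travel":[-0.08,0,-0.3],"spin":0},{"grip":1,"travel":[-0.12,0,-0.3],"spin":0},{"grip":1,"travel":[0,0,0],"spin":0}]' 30
python3 - <<'E'
from h import *
import cv2
snap("scene","sc7");snap("top","top7")
def bar(name,cam):
    hsv=cv2.cvtColor(cv2.imread(f"pics/{name}.png"),cv2.COLOR_BGR2HSV)
    m=cv2.inRange(hsv,(0,140,60),(8,255,255))|cv2.inRange(hsv,(174,140,60),(180,255,255))
    if cam=="scene": m[:250]=0;m[330:]=0;m[:,:300]=0;m[:,375:]=0
    ys,xs=np.where(m>0);print(name,len(xs),"cols",xs.min(),xs.max(),"rows",ys.min(),ys.max())
for n in("scene0","sc6","sc7"): bar(n,"scene")
for th in(0,20,40):
    t=np.radians(th);y=-(90+75*np.cos(t))/1e3;print(th,w2px("scene",(.6287-.16*-y,-.001+.987*y,.05+.075*np.sin(t))))
E
```

```text
time_s: 32.2
tcp_pos: [0.6032, -0.153, 0.0796]
eef_rot: [179.9, -0.0, -99.4]
contact_force: [-7.2, 0.8, 0.4]
gripper_width: 0.0818
gripper_force: 30.0
scene0 132 cols 321 356 rows 283 301
sc6 156 cols 319 357 rows 282 313
sc7 53 cols 320 343 rows 283 301
0 [331.52213979 309.36914657]
20 [332.59210863 301.59297489]
40 [335.09600073 291.94265237]
```

```bash
python3 -m handwheel '[{"grip":1,"travel":[-0.12,0,-0.25],"spin":0},{"grip":1,"travel":[-0.15,0,-0.25],"spin":0},{"grip":-1,"travel":[0,0,0],"spin":0},{"grip":-1,"travel":[0,0,0],"spin":0},{"grip":-1,"travel":[0,0,-1],"spin":0},{"grip":-1,"travel":[0,0,-1],"spin":0},{"grip":-1,"travel":[0.5,0,-0.5],"spin":0},{"grip":1,"travel":[1,0,0],"spin":0}]'
python3 -m handwheel '[{"grip":1,"travel":[1,0,0],"spin":0},{"grip":1,"travel":[0,0,0],"spin":0},{"grip":1,"travel":[0,0,0],"spin":0}]'
python3 - <<'E'
from h import *
import cv2
snap("scene","sc8");im=cv2.imread("pics/sc8.png")
hsv=cv2.cvtColor(im,cv2.COLOR_BGR2HSV)
m=cv2.inRange(hsv,(0,140,60),(8,255,255))|cv2.inRange(hsv,(174,140,60),(180,255,255));m[:250]=0;m[330:]=0;m[:,:300]=0;m[:,375:]=0
ys,xs=np.where(m>0);print(len(xs),"cols",xs.min(),xs.max(),"rows",ys.min(),ys.max())
cv2.imwrite("pics/c8.png",cv2.resize(im[190:330,280:420],None,fx=4,fy=4,interpolation=cv2.INTER_CUBIC))
for r in (models.find_in("scene","brake_bar")[:1],models.find_in("scene","tin_a")[:3]):print(r)
togo(.6287-.16*.19,-.001-.987*.19,.09,-99.2)
E
```

```text
time_s: 33.3
tcp_pos: [0.6012, -0.184, 0.1561]
eef_rot: [-179.7, 0.0, -99.3]
contact_force: [0.0, -0.8, 0.1]
gripper_width: 0.0825
gripper_force: 0.0
time_s: 33.67
tcp_pos: [0.5957, -0.2086, 0.1539]
eef_rot: [-179.9, 0.0, -99.4]
contact_force: [-0.4, -0.5, -0.2]
gripper_width: 0.053
gripper_force: 0.0
25 cols 323 332 rows 282 286
[{'position': [324.0, 283.8], 'p': 0.45}]
[{'position': [301.3, 354.8], 'p': 0.91}, {'position': [359.1, 251.8], 'p': 0.69}, {'position': [375.6, 264.5], 'p': 0.62}]
t 33.83 tcp [ 595.6 -207.8  153.7] rpy [-180.     0.   -99.4] F [-0.6 -0.1 -0.1] w 41.1 | units x -0.78 y 0.02 z 2.55 spin -0.04
```

View pics/c8.png

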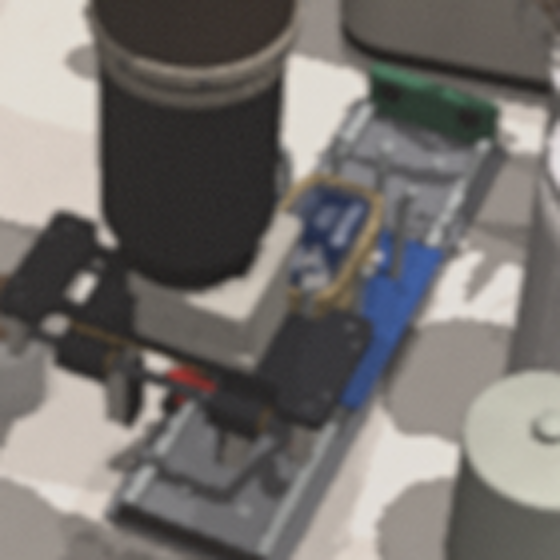

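```bash
python3 -m handwheel '[{"grip":1,"travel":[0,0,0.8],"spin":0},{"grip":1,"travel":[0,0,1],"spin":0},{"grip":1,"travel":[0,0,0.8],"spin":0},{"grip":1,"travel":[-0.5,0,0],"spin":0},{"grip":1,"travel":[-0.7,0,0],"spin":0},{"grip":1,"travel":[-0.3,0,0],"spin":0},{"grip":1,"travel":[-0.2,0,0],"spin":0},{"grip":1,"travel":[-0.2,0,0],"spin":0}]'
python3 -m handwheel '[{"grip":1,"travel":[-0.2,0,0],"spin":0},{"grip":1,"travel":[-0.2,0,0],"spin":0},{"grip":1,"travel":[-0.3,0,0],"spin":0},{"grip":1,"travel":[-0.4,0,0],"spin":0},{"grip":1,"travel":[-0.4,0,0],"spin":0},{"grip":1,"travel":[-0.4,0,0],"spin":0}]'
python3 -c "from h import *;togo(.6287-.16*.028,-.001-.987*.028,.088,-99.2)"
```

```text
time_s: 34.83
tcp_pos: [0.6034, -0.1609, 0.089]
eef_rot: [-180.0, 0.0, -99.4]
contact_force: [0.5, -0.3, -0.2]
gripper_width: 0.0006
gripper_force: 0.0
time_s: 35.58
tcp_pos: [0.6112, -0.1139, 0.0887]
eef_rot: [-180.0, -0.0, -99.4]
contact_force: [1.1, -4.4, 0.8]
gripper_width: 0.0004
gripper_force: 2.1
t 35.58 tcp [ 611.2 -113.9   88.7] rpy [-180.    -0.   -99.4] F [ 1.1 -4.4  0.8] w 0.4 | units x -3.45 y 0.04 z 0.03 spin -0.04
```

```bash
python3 -m handwheel '[{"grip":1,"travel":[-0.4,0,0],"spin":0},{"grip":1,"travel":[-0.4,0,0],"spin":0},{"grip":1,"travel":[-0.4,0,0],"spin":0},{"grip":1,"travel":[-0.4,0,0],"spin":0},{"grip":1,"travel":[-0.4,0,0],"spin":0},{"grip":1,"travel":[-0.3,0,0],"spin":0},{"grip":1,"travel":[-0.2,0,0],"spin":0},{"grip":1,"travel":[-0.2,0,0],"spin":0}]'
python3 -m handwheel '[{"grip":1,"travel":[-0.15,0,0],"spin":0},{"grip":1,"travel":[-0.15,0,0],"spin":0},{"grip":1,"travel":[-0.15,0,0],"spin":0},{"grip":1,"travel":[0,0,0],"spin":0}]'
```

```text
time_s: 36.58
tcp_pos: [0.6222, -0.0476, 0.0886]
eef_rot: [-180.0, 0.0, -99.4]
contact_force: [2.9, -5.4, 1.2]
gripper_width: 0.0006
gripper_force: 2.1
time_s: 37.08
tcp_pos: [0.6233, -0.0362, 0.0882]
eef_rot: [179.9, 0.0, -99.4]
contact_force: [0.4, -0.0, 0.4]
gripper_width: 0.0003
gripper_force: 0.0
```

```bash
python3 -m handwheel '[{"grip":1,"travel":[-0.2,0,0],"spin":0},{"grip":1,"travel":[-0.2,0,0],"spin":0},{"grip":1,"travel":[-0.2,0,0],"spin":0}]'
python3 -m handwheel '[{"grip":1,"travel":[-0.15,0,0],"spin":0},{"grip":1,"travel":[-0.15,0,0],"spin":0},{"grip":1,"travel":[0,0,0],"spin":0}]'
```

```text
time_s: 37.45
tcp_pos: [0.6232, -0.0324, 0.089]
eef_rot: [179.7, -0.8, -99.5]
contact_force: [2.6, -67.4, 4.9]
gripper_width: -0.0001
gripper_force: 33.1
time_s: 37.83
tcp_pos: [0.623, -0.0319, 0.0892]
eef_rot: [179.5, -1.3, -99.6]
contact_force: [3.0, -83.1, 5.7]
gripper_width: 0.0002
gripper_force: 40.9
```

```bash
python3 -m handwheel '[{"grip":1,"travel":[0.8,0,0],"spin":0},{"grip":1,"travel":[0.6,0,0],"spin":0},{"grip":1,"travel":[0.5,0,-0.5],"spin":0},{"grip":1,"travel":[0,0,-1],"spin":0},{"grip":1,"travel":[0,0,-0.8],"spin":0},{"grip":1,"travel":[0,0,0],"spin":0}]'
python3 - <<'E'
from h import *
togo(.649-.16*.152,.129-.987*.152,.122,-99.2)
im=snap("scene","sc9");snap("top","top9")
t=cv2.cvtColor(cv2.imread("pics/top9.png"),cv2.COLOR_BGR2HSV)
m=cv2.inRange(t,(45,60,30),(85,255,200));m[:, :225]=0;m[:,260:]=0;m[:180]=0;m[240:]=0
ys,xs=np.where(m>0);print("green",len(xs),xs.mean() if len(xs) else 0,ys.mean() if len(xs) else 0)
m=cv2.inRange(t,(100,150,60),(125,255,255));m[:, :225]=0;m[:,340:]=0;m[:180]=0;m[250:]=0
ys,xs=np.where(m>0);print("deck cols",np.percentile(xs,[1,50,99]))
for nm in("tin_a","platform_top"): print(nm,[(r["position"],round(r["p"],2),px2w("top",r["position"],.11)[:2]) for r in models.find_in("top",nm)[:3]])
print("pred deck ctr px",w2px("top",(.649,.129,.044)),"front",w2px("top",(.661,.203,.044)))
E
```

```text
time_s: 38.58
tcp_pos: [0.6212, -0.0602, 0.1488]
eef_rot: [-179.8, 0.1, -99.3]
contact_force: [-0.2, -0.3, -0.5]
gripper_width: 0.0004
gripper_force: 0.0
t 38.58 tcp [621.2 -60.2 148.8] rpy [-1.798e+02  1.000e-01 -9.930e+01] F [-0.2 -0.3 -0.5] w 0.4 | units x -1.57 y 0.12 z 1.07 spin -0.02
green 0 0 0
deck cols [290. 290. 290.]
tin_a [([403.8, 239.7], 0.93, array([ 0.54721632, -0.25487947])), ([296.3, 228.3], 0.21, array([0.58507997, 0.04219808]))]
platform_top [([294.4, 227.9], 0.17, array([0.58630679, 0.04745385]))]
pred deck ctr px [266.88193673 210.31400091] front [241.59327318 206.77703557]
```

```bash
python3 -m handwheel '[{"grip":1,"travel":[-0.8,0.1,0],"spin":0},{"grip":1,"travel":[-0.77,0,0.3],"spin":0},{"grip":1,"travel":[0,0,0.6],"spin":0},{"grip":1,"travel":[0,0,0.3],"spin":0},{"grip":1,"travel":[0.04,0,0.3],"spin":0},{"grip":1,"travel":[0.04,0,0.3],"spin":0},{"grip":1,"travel":[0.04,0,0.3],"spin":0},{"grip":1,"travel":[0.04,0,0.3],"spin":0}]'
python3 -m handwheel '[{"grip":1,"travel":[0.04,0,0.3],"spin":0},{"grip":1,"travel":[0.04,0,0.3],"spin":0},{"grip":1,"travel":[0,0,0.3],"spin":0},{"grip":1,"travel":[0,0,0.4],"spin":0},{"grip":1,"travel":[0,0,0],"spin":0}]'
```

```text
time_s: 39.78
tcp_pos: [0.623, -0.0269, 0.0857]
eef_rot: [-180.0, 0.0, -99.5]
contact_force: [0.1, -0.1, -0.5]
gripper_width: 0.0001
gripper_force: 0.0
time_s: 40.4
tcp_pos: [0.6228, -0.0296, 0.0603]
eef_rot: [-179.9, -0.2, -99.3]
contact_force: [-22.2, -0.9, 55.7]
gripper_width: 0.0002
gripper_force: 27.7
```

```bash
python3 -m handwheel '[{"grip":1,"travel":[0,0,-0.5],"spin":0},{"grip":1,"travel":[0,0,-1],"spin":0},{"grip":1,"travel":[0,0,-1],"spin":0},{"grip":1,"travel":[0,0,-1],"spin":0},{"grip":1,"travel":[1,0.7,-1],"spin":0},{"grip":1,"travel":[1,0.7,0],"spin":0},{"grip":1,"travel":[1,0.7,0],"spin":0},{"grip":1,"travel":[1,0.7,0],"spin":0}]' | head -4
python3 -m handwheel '[{"grip":1,"travel":[1,0.7,0],"spin":0},{"grip":1,"travel":[1,0.7,0],"spin":0},{"grip":1,"travel":[1,0.7,0],"spin":0},{"grip":1,"travel":[1,0.7,0],"spin":0},{"grip":1,"travel":[1,0.7,0],"spin":0},{"grip":1,"travel":[1,0.7,0],"spin":0},{"grip":1,"travel":[0,0,0],"spin":0}]' | head -4
python3 - <<'E'
from h import *
snap("scene","scA");snap("top","topA")
t=cv2.cvtColor(cv2.imread("pics/topA.png"),cv2.COLOR_BGR2HSV)
def reg(nm,lo,hi,box,z):
    x0,y0,x1,y1=box;m=np.zeros(t.shape[:2],np.uint8);m[y0:y1,x0:x1]=cv2.inRange(t,lo,hi)[y0:y1,x0:x1]
    n,l,st,ce=cv2.connectedComponentsWithStats(m);i=1+st[1:,4].argmax();ys,xs=np.where(l==i)
    W=np.array([px2w("top",(a,b),z)[:2]*1000 for a,b in zip(xs,ys)],np.float32);print(nm,len(xs),"cols",xs.min(),xs.max(),"rows",ys.min(),ys.max(),cv2.minAreaRect(W))
reg("green",(45,50,20),(90,255,220),(220,180,262,245),.048)
reg("lever z.05",(0,140,60),(8,255,255),(280,190,345,245),.05)
reg("deck",(104,170,70),(125,255,255),(232,175,310,245),.044)
reg("tin",(0,60,20),(40,255,255),(240,185,300,235),.110)
for c in("top","scene"):
  for nm in("tin_a","brake_bar","trolley_mid"):
    print(c,nm,[(np.round(r["position"],1),round(r["p"],2)) for r in models.find_in(c,nm)[:3]])
c=np.array([.649,.129]);Y=np.array([.16,.987])
for n,o,z in(("deck",0,.044),("tin top",0,.110),("bar down",-.165,.05),("bar up",-.1475,.098)): p=np.r_[c+o*Y,z];print(n,w2px("top",p),w2px("scene",p))
E
```

```text
time_s: 41.4
tcp_pos: [0.5364, -0.116, 0.1658]
eef_rot: [-180.0, 0.0, -99.4]
contact_force: [0.2, -0.7, 0.3]
time_s: 42.28
tcp_pos: [0.4072, -0.2475, 0.1661]
eef_rot: [180.0, 0.0, -99.5]
contact_force: [0.8, 0.2, -0.2]
green 43 cols 233 236 rows 205 221 ((642.4547729492188, 222.76919555664062), (7.701295375823975, 47.46992874145508), 80.26664733886719)
lever z.05 208 cols 298 326 rows 201 231 ((629.5303955078125, -3.8865394592285156), (73.32418060302734, 84.13069152832031), 79.94302368164062)
deck 7 cols 290 292 rows 194 199 ((688.130126953125, 56.89146423339844), (4.612194538116455, 15.165017127990723), 77.87627410888672)
tin 36 cols 263 284 rows 215 218 ((618.208251953125, 104.90814971923828), (8.161107063293457, 58.52234649658203), 1.5880376100540161)
top tin_a [(array([407.2, 238.5]), 0.97), (array([269.1, 207. ]), 0.81), (array([267.5, 217.3]), 0.47)]
top brake_bar [(array([310.2, 228.8]), 0.66)]
top trolley_mid [(array([275. , 219.9]), 0.69), (array([313.6, 207.5]), 0.52)]
scene tin_a [(array([374.1, 222.5]), 0.7), (array([300.1, 354.9]), 0.64), (array([379.1, 239.8]), 0.56)]
scene brake_bar [(array([356.2, 272.7]), 0.78)]
scene trolley_mid [(array([373.1, 243.7]), 0.71)]
deck [266.88193673 210.31400091] [375.50747097 232.63850594]
tin top [264.77486791 206.19737461] [377.49669357 215.48960438]
bar down [322.74160443 217.79082275] [352.27436257 272.27530429]
bar up [317.07432844 214.22734589] [355.96445847 255.28606063]
```

Run:
```python
from h import *
from scipy.optimize import least_squares
def uv(cam,name,box):
    t=cv2.cvtColor(cv2.imread(f"pics/{name}.png"),cv2.COLOR_BGR2HSV);x0,y0,x1,y1=box
    m=np.zeros(t.shape[:2],np.uint8);m[y0:y1,x0:x1]=cv2.inRange(t,(12,50,60),(32,255,255))[y0:y1,x0:x1]
    ys,xs=np.where(m>0);print(cam,len(xs),xs.min(),xs.max(),ys.min(),ys.max())
    r=cv2.minAreaRect(np.c_[xs,ys].astype(np.float32));print(r);return np.array(r[0])
a=uv("top","topA",(240,188,295,228));b=uv("scene","scA",(345,190,405,250))
c=np.array([.649,.126]);Y=np.array([.16,.987]);X=np.array([.987,-.16])
for z in(.110,.130,.081):
  for cam in("top","scene"):
    q=np.array([w2px(cam,np.r_[c+i*.0315*X+j*.0525*Y,z]) for i,j in((-1,-1),(-1,1),(1,1),(1,-1))]);print(z,cam,q.min(0).round(1),q.max(0).round(1))
```

```text
top 146 249 287 194 219
((268.1099853515625, 206.72998046875), (37.193817138671875, 22.06173324584961), 8.13010311126709)
scene 330 362 392 203 244
((375.3103332519531, 223.72415161132812), (25.625957489013672, 41.59575653076172), 21.801406860351562)
0.11 top [245.5 192.6] [286.1 219.9]
0.11 scene [358.9 200.7] [395.1 232.6]
0.13 top [244.6 191. ] [285.8 218.7]
0.13 scene [359.3 195.3] [395.9 227.2]
0.081 top [246.9 194.7] [286.6 221.4]
0.081 scene [358.2 208.4] [394.  240.2]
```

```bash
python3 -c "from plant import close_job;print(close_job())"
```

```text
the job is handed in; nothing more can be done
None
```

I handed the job in after about 42 s of robot time: the loaded trolley is at the green buffer with its brake down and both tins pressed down in one pile, by my force and image measurements; the judge returned no verdict.

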